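# Show the pendant's maker's mark to the bench microscope with the inspection mirror

### The job

The pendant in the third hand has its maker's mark on its back, turned down and away from the microscope camera that looks straight down beside it. Lift the inspection mirror off the free-spinning soldering turntable by its handle and hold it with the glass at the camera's focus, angled so that the camera sees the mark reflected near the middle of the glass; finish while still holding it there, steady and in mid-air. Do not knock the microscope stand or the pendant, and leave everything else as it lies (what shares the turntable may ride round with it but must stay on it).

Things in the scene. Friction and masses are not known exactly. Their poses are not given: they have to be found in the camera images.
- mirror: Inspection mirror, 55 to 90 g, loose, lying upright on the turntable plate near its middle: flat-sided black handle 100 x 16 x 20 mm, bent wire neck, raised tilted round head 48 mm across. Origin: centre of the handle's underside; x along the handle towards the head, z up as it lies. Grip the handle across its 16 mm near the middle (it balances about 22 mm ahead of the origin).
- glass (a point): Centre of the reflecting face (clear radius 22 mm), at (95, 0, 34) mm in the mirror's frame. Its z axis points out of the reflecting side: forward along the handle and 40 degrees up from it. Its y is the mirror's y; its x runs forward and down in the plane of the glass.
- station: Fixed microscope stand. Grey plate 240 x 200 x 12 mm; origin: centre of its underside, z up, -x its open front towards the robot. In mm here: focus (-30,0,120), lens (-30,0,240), mark (39,0,160), aim (12,0,192); column (98,78) 380 tall, boom at 325, barrel and nose 44 wide over the focus; third hand at (88,-62) 185 tall, its tweezers holding a silver pendant 36 across. Clear in front of the focus.
- lens (a point): Centre of the microscope camera's lens, at (-30, 0, 240) mm in the station's frame. The camera looks straight down from here.
- focus (a point): The camera's focus and centre of view, 120 mm straight below the lens: where the centre of the mirror's glass belongs. Bring the mirror in from the station's front with its handle trailing to the station's -x; with the glass right the handle then rises 20 degrees towards the head (glass normal 60 degrees above level).
- mark (a point): The maker's mark, a dark oblong 5 x 12 mm at the centre of the pendant's back, 80 mm from the focus. Its z axis points out of the pendant's back, at the focus (to the station's -x and 30 degrees down).
- aim (a point): Point in the air on the straight line from mark to lens, 83 mm from the focus, midway in direction between lens and mark as seen from there (60 degrees above level, to the station's +x). With the glass at the focus, the mark is seen reflected at the spot of the glass squarely below this point, so the glass must face it squarely.
- turntable: Soldering turntable: a fixed steel foot with a round, pale plate 202 mm across that spins freely about the vertical through the origin. Origin: centre of the foot's underside, on the bench. The plate's flat top is 45 mm above it.
- charcoal: Loose charcoal block, 30 x 44 x 20 mm, on the turntable's plate beside the mirror's handle, at least 35 mm clear of the handle's centre line. Origin: centre of its underside. It must stay on the turntable.
- loupe: Loose hand loupe, flat, 12 mm high and 137 mm long, on the bench in front: not to be moved.
- jar: Loose lidded glass jar, 52 mm across and 55 mm tall, between station and turntable: not to be moved.
- bangle: Loose brass bangle lying flat, 66 mm across and 9 mm high, between station and turntable: not to be moved.
- tin: Loose round aluminium tin, 53 mm across and 22 mm high, between station and turntable: not to be moved.
- hammer: Loose chasing hammer 230 mm long lying at the left: not to be moved.
- pliers: Loose pliers about 130 mm long lying at the right, 12 mm high: not to be moved.
Mind the look-alikes: they are no part of the job. What is meant by the charcoal is not green or purple, and is the smaller of those in its own colour.

How it is judged:
On the way, in this order (a step that is already met when the one before it is completed fails the run):
1. the mirror is lifted clear of the turntable in the gripper (height (world z) of mirror above 0.055 m and contact force between mirror and turntable below 0.05 N and contact force between the fingers and mirror above 1 N), for 0.2 s.
2. the mark's reflection is in the camera's view (distance between glass and focus below 0.018 m and x of aim in the frame of glass between -0.012 and 0.012 m and y of aim in the frame of glass between -0.012 and 0.012 m and z of aim in the frame of glass above 0.05 m), for 0.4 s.
At the end, for the whole second after the job is handed in: The mirror is held still in the fingers, touching neither station nor turntable; glass centre within 18 mm of the focus, reflecting side to the aim point, which lies within 12 mm of the glass's normal line along both its x and y (about 8 degrees); the charcoal block is still on the turntable (all of step 2 and linear speed of mirror below 0.02 m/s and angular speed of mirror below 0.15 rad/s and contact force between the fingers and mirror above 1 N and contact force between mirror and station below 0.1 N and contact force between mirror and turntable below 0.1 N and height (world z) of mirror above 0.02 m and height (world z) of charcoal above 0.04 m); the arm keeps its last pose, push and grip.
It fails at once if the mirror or the robot knocks the station (over 3 N) (contact force between any of mirror, the fingers, the arm and station above 3 N).
It fails at once if a bystander on the bench is moved by more than 20 mm (distance of any of loupe, jar, bangle, tin, hammer, pliers from where it was at the start of the episode above 0.02 m).
It fails at once if the charcoal block falls off the turntable (height (world z) of charcoal below 0.035 m).
It also fails if it takes over 43 s, if anything falls off the work surface, if the arm or the gripper's body presses on something with over 40 N, if the wrist force passes 120 N, or if a joint passes its speed limit or range.

### The arm

A 6-joint arm with a two-finger parallel gripper is mounted at the origin on the work surface. World frame = base frame: x ahead of the robot, y to its left, z up, the work surface at z = 0. Lengths are in m, angles in rad, forces in N, time in s.
With the tool pointing down it reaches from about 0.25 to 0.775 m from the base axis. Payload 4 kg.
Tool frame: the origin (TCP) lies on the centre line of the jaws, within the pads' length; the fingertips stand 8 mm ahead of it and the grasp point (between the pads) lies 11 mm behind it; z points along the fingers, y is the direction in which the jaws open and shut (so a half turn about z gives the same grasp; the last joint's range is limited). The gripper opens to 94 mm and grips with 3 to 60 N. Pads are 16 mm wide; open, the fingers measure 119 mm over their backs; the gripper's body (75 mm by 177 mm) begins 78 mm behind the grasp point.
Start: joints at [1.055, 0.087, 1.371, -0, 1.684, -0.103], TCP at [0.221, 0.504, 0.214] pointing down, gripper open.
Joint ranges: [-3.1, 3.1], [-0.76, 2.03], [0.27, 2.55], [-1.08, 4.22], [0.17, 2.65], [-2.57, 2.57]. Speed limits (rad/s): [2.79, 2.79, 3.14, 3.14, 3.14, 3.14].

### API

Orientations are given as [roll, pitch, yaw] about the fixed x, y, z axes, in that order (R = Rz(yaw) Ry(pitch) Rx(roll)).
In Python, from bench import robot gives the robot as it stands.
- The arm moves only by the shell command python3 -m crank 'ROWS' [OPENING]. ROWS is JSON, a list of rows, each a list of 4 numbers: the shift along the tool's x, y, z scaled (see below), then the turn about the tool's z scaled (see below). A call has exactly 10 rows; each row shifts and turns the commanded pose from where the row before left it, along the tool's axes as they then stand; what a row does not reach is not made up. The controller multiplies each number of a shift by 0.2 m and each number of a turn by pi/2 rad. A row lasts 1/8 s, in which the tool goes at most 62.5 mm and 10.7 degrees, less where a joint would pass 70% of its speed; a pose out of reach is approached as far as the arm can. A call with a number of a shift or a turn outside -1 to 1 is refused whole. A call with a gripper value outside its range is refused whole. OPENING is the gripper command: -1 is fully open, 1 is shut, values between are in proportion, set as the call begins (- or left out, the last holds). The fingers move at their own pace and stop on an object; the grip force is fixed at half the most. Time passes only in rows, so rows that do not move let the fingers close, or fill a call up. It gives the time, the measured TCP pose, the force and the opening at its end, in the units of the state.
- robot.get_obs(): the state, without advancing time (a new reading comes with each control period).
- robot.snapshot(name): name is "scene" or "top"; returns (picture, depth): 480x640x3 uint8, red, green, blue; 480x640 float32, m along the optical axis (not along the pixel's ray), 0 where there is no reading.
- robot.camera_params(name): a dict with "fx", "fy", "cx", "cy" (pixels), "world_from_camera" (4x4, takes a point from camera to world coordinates). Camera axes: x right, y down, z forward; pixel columns grow to the right and rows downward; lengths in m; the calibration is good to about 2 mm. A picture is of the moment at which its call begins. camera_params takes no time and is no camera call.
- robot.close_job(): hands the job in, once; it reports no verdict.
The state is a dict: "time": time; "joint_positions": joint angles; "qvel": joint speeds; "joint_torque": joint torques, N m; "tool_pos": TCP position; "ee_rot": TCP orientation; "wrist_force": force on the tool from outside, world axes, zero at the start; "wrist_torque": the same for the moment, N m; "width": finger opening in m.
Only numpy, scipy, OpenCV 4.12 (cv2) and the standard library are available. Lean on these libraries where they do the work, as an engineer would, in place of code of your own. Each camera call takes 0.05 s, during which the arm holds its last target.

## Working session

There is one attempt and no reset: what is moved stays moved. The work goes in short steps, Python scripts to look and compute and a shell command to move; the robot and the scene stay as the last step left them, time stands still between calls to the robot, and variables do not carry over. Pictures are saved under pics/ and viewed, and the job is handed in when it is done.

```bash
ls; mkdir -p pics
cat > h.py <<'E'
import numpy as np,cv2
from bench import robot
def snap(n,f):
    p,d=robot.snapshot(n); cv2.imwrite(f'pics/{f}.png',p[:,:,::-1]); np.savez(f'pics/{f}.npz',p=p,d=d)
def world(n,f,u,v,z=None):
    c=robot.camera_params(n);d=np.load(f'pics/{f}.npz')['d']
    T=np.array(c['world_from_camera'])
    r=np.array([(u-c['cx'])/c['fx'],(v-c['cy'])/c['fy'],1])
    if z is None:
        q=d[int(v)-1:int(v)+2,int(u)-1:int(u)+2]; s=np.median(q[q>0]) if (q>0).any() else 0
    else:
        w=T[:3,:3]@r; s=(z-T[2,3])/w[2]
    return (T@np.append(r*s,1))[:3]
def crop(f,u0,v0,u1,v1,s,o):
    im=cv2.imread(f'pics/{f}.png')[v0:v1,u0:u1]; cv2.imwrite(f'pics/{o}.png',cv2.resize(im,None,fx=s,fy=s,interpolation=cv2.INTER_CUBIC))
E
python3 - <<'E'
from h import *
snap('scene','s0');snap('top','t0')
print(robot.get_obs()); print(robot.camera_params('top')); print(robot.camera_params('scene'))
E
```

```text
pics
{'time': 0.1, 'joint_positions': array([ 1.05490907e+00,  8.78590322e-02,  1.37205907e+00, -6.55390305e-06,
        1.68362467e+00, -1.03149710e-01]), 'qvel': array([-0.00078159, -0.00307622, -0.00479008, -0.00050767, -0.0007212 ,
        0.00101452]), 'joint_torque': array([ 2.47980461e-03, -3.41251838e+01, -3.03302443e+01,  7.18904659e-02,
        3.03799531e-02, -1.05137203e-04]), 'tool_pos': array([0.22041124, 0.50338584, 0.21245563]), 'ee_rot': array([-3.13965222e+00, -1.94319167e-04,  2.72885419e+00]), 'wrist_force': array([ 0.09054149, -0.10151954,  0.10713992]), 'wrist_torque': array([-0.03759178,  0.0086268 ,  0.03481347]), 'width': 0.09387380565275384}
{'fx': 434.38323722256604, 'fy': 434.38323722256604, 'cx': 323.26719093596535, 'cy': 234.88835306588408, 'world_from_camera': array([[-0.00403091, -0.99779332,  0.06627399,  0.46948726],
       [-0.99998291,  0.00374133, -0.004493  ,  0.0049342 ],
       [ 0.00423513, -0.06629097, -0.99779135,  1.4525717 ],
       [ 0.        ,  0.        ,  0.        ,  1.        ]])}
{'fx': 458.2048042557184, 'fy': 458.2048042557184, 'cx': 317.2164281139615, 'cy': 237.67404324543085, 'world_from_camera': array([[-0.66633708,  0.5460996 , -0.50771067,  1.10939313],
       [ 0.74564826,  0.48973335, -0.45185165,  0.48644572],
       [ 0.00188684, -0.67965909, -0.73352571,  0.93713806],
       [ 0.        ,  0.        ,  0.        ,  1.        ]])}
```

View pics/s0.png

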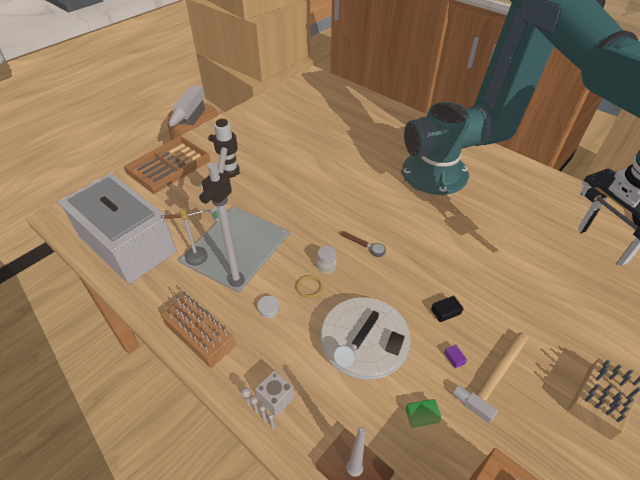

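View pics/t0.png

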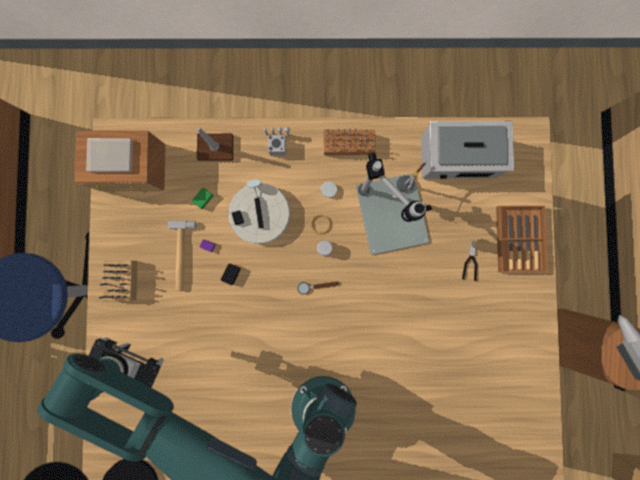

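Run:
```python
from h import *
crop('t0',210,160,310,260,6,'t0a');crop('t0',340,140,450,260,6,'t0b');crop('s0',310,290,420,385,7,'s0a');crop('s0',150,110,300,300,4,'s0b')
```

```text
(no output)
```

View pics/t0a.png

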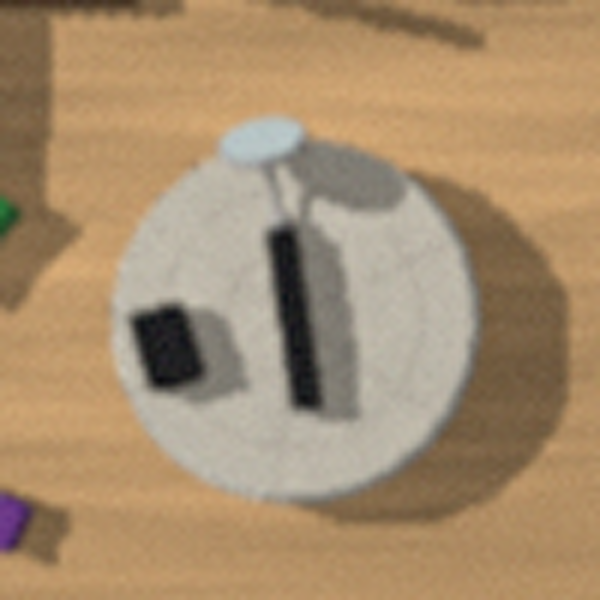

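View pics/t0b.png

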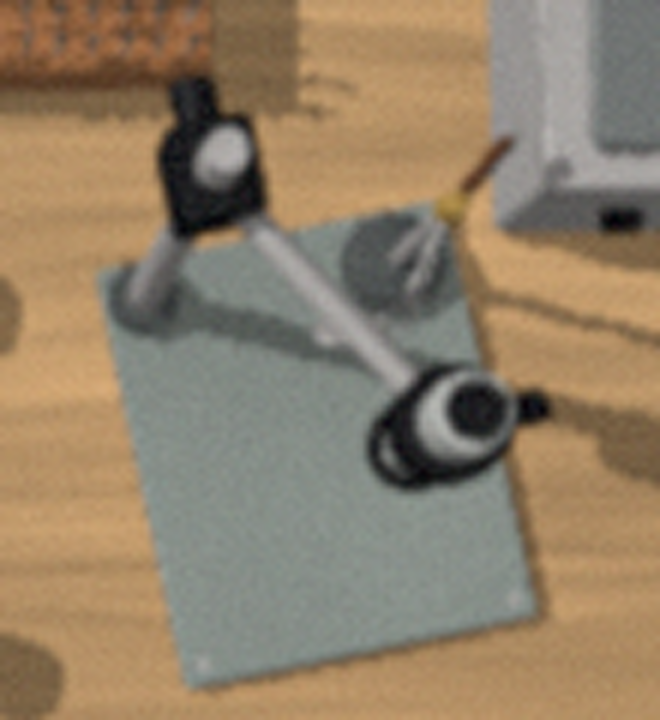

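View pics/s0a.png

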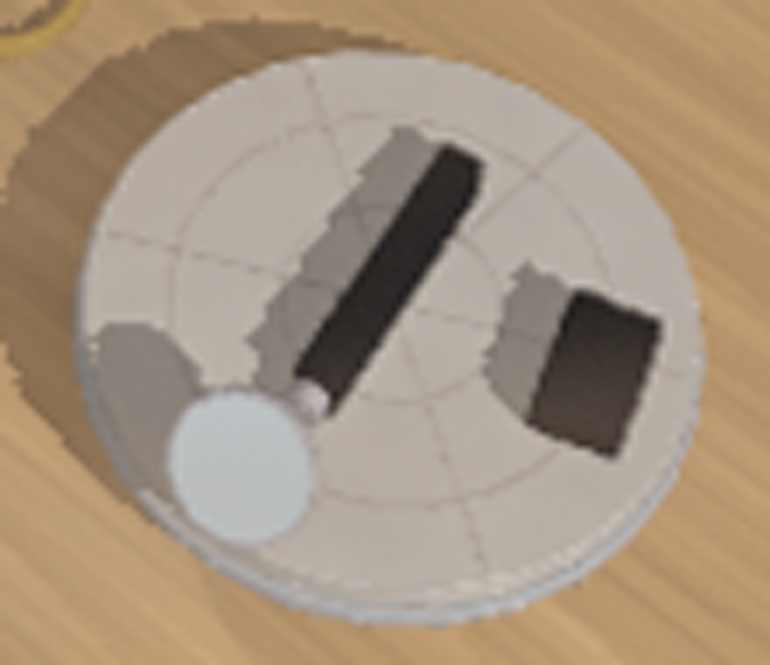

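View pics/s0b.png

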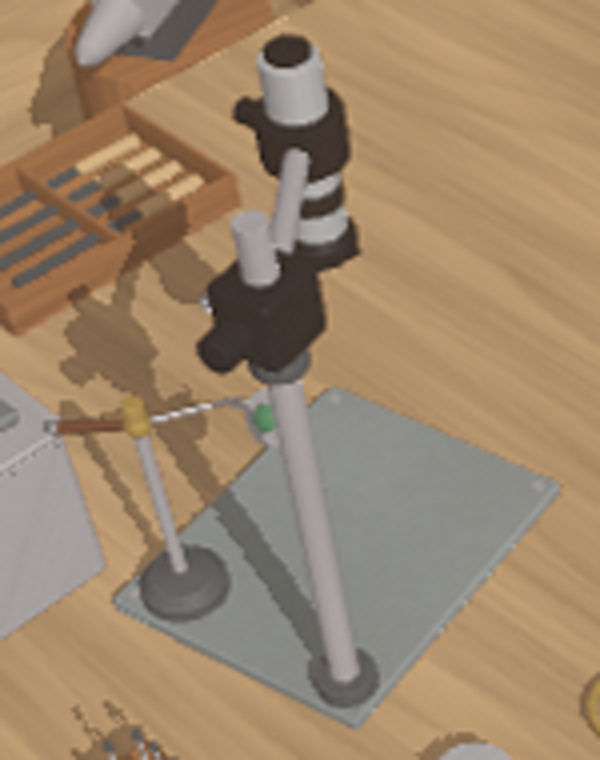

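Run:
```python
from h import *
def t(x,y,ox,oy,z,s=6,cam='top',f='t0'): return world(cam,f,ox+(x+.5)/s-.5,oy+(y+.5)/s-.5,z)
print('mirror top cam')
for p in [(285,228),(308,408)]: print(t(*p,210,160,.065))
print('depth', [world('top','t0',260,213),world('top','t0',236,218)])
print('glass',t(262,140,210,160,.079))
print('scene handle ends top')
for p in [(310,378),(464,155)]: print(t(*p,310,290,.065,7,'scene','s0'))
print('glass s',t(242,467,310,290,.079,7,'scene','s0'))
print('tt',[t(*p,210,160,.045) for p in [(113,310),(475,310),(295,137),(285,497)]])
print('char',t(168,347,210,160,.065))
C=np.array([t(*p,340,140,.012) for p in [(100,275),(188,688),(542,612),(450,205)]]);print(C,C.mean(0))
print('sc',[t(*p,150,110,.012,4,'scene','s0') for p in [(118,600),(357,725),(560,487),(333,390)]])
for n,(u,v) in dict(jar=(325,248),tin=(329,189),bang=(321,225)).items(): print(n,world('top','t0',u,v))
# focus check nose bottom
```

```text
mirror top cam
[0.68274919 0.21116122 0.065     ]
[0.58584928 0.19830359 0.065     ]
depth [array([0.63268561, 0.20132539, 0.06624531]), array([0.61698245, 0.27833647, 0.06497213])]
glass [0.7278331  0.22159589 0.079     ]
scene handle ends top
[0.68355219 0.21314394 0.065     ]
[0.58726908 0.19960903 0.065     ]
glass s [0.72672725 0.22102583 0.079     ]
tt [array([0.64128035, 0.30714921, 0.045     ]), array([0.64058956, 0.11075053, 0.045     ]), array([0.73582239, 0.20898755, 0.045     ]), array([0.53932522, 0.21324553, 0.045     ])]
char [0.61884129 0.2732745  0.065     ]
[[ 0.73085735 -0.1127191   0.012     ]
 [ 0.50024553 -0.15927199  0.012     ]
 [ 0.54154047 -0.35594092  0.012     ]
 [ 0.76978085 -0.30903135  0.012     ]] [ 0.63560605 -0.23424084  0.012     ]
sc [array([ 0.77062824, -0.30167586,  0.012     ]), array([ 0.73333584, -0.10827143,  0.012     ]), array([ 0.50255939, -0.1566513 ,  0.012     ]), array([ 0.54311561, -0.34893322,  0.012     ])]
jar [ 0.51997121 -0.00675662  0.05598608]
tin [ 0.71695544 -0.02114319  0.02404684]
bang [ 5.99299011e-01  5.86915982e-03 -4.51468486e-04]
```

Run:
```python
from h import *
for n,f in (('top','t0'),('scene','s0')):
    c=robot.camera_params(n);d=np.load(f'pics/{f}.npz')['d'];T=np.array(c['world_from_camera'])
    v,u=np.mgrid[:480,:640]
    P=np.stack([(u-c['cx'])/c['fx']*d,(v-c['cy'])/c['fy']*d,d],-1)@T[:3,:3].T+T[:3,3]
    P=P[d>0]
    for lo in np.arange(.02,.46,.04):
        m=(P[:,2]>lo)&(P[:,2]<lo+.04)&(abs(P[:,0]-.64)<.14)&(abs(P[:,1]+.235)<.13)
        q=P[m]
        # station frame
        a=np.radians(11.6);R=np.array([[np.cos(a),np.sin(a)],[-np.sin(a),np.cos(a)]])
        s=(q[:,:2]-[.6365,-.2315])@R.T
        for nm,k in (('barrel',(abs(s[:,0]+.03)<.045)&(abs(s[:,1])<.045)),('col',(abs(s[:,0]-.098)<.04)&(abs(s[:,1]-.078)<.04))):
            if k.sum()>5: print(n,nm,round(lo,2),k.sum(),(s[k].min(0)*1e3).round(),(s[k].max(0)*1e3).round())
```

```text
top barrel 0.02 8 [-69. -43.] [14. 41.]
top col 0.02 83 [61. 40.] [117.  98.]
top col 0.06 14 [90. 73.] [104.  86.]
top col 0.1 17 [89. 72.] [103.  86.]
top col 0.14 14 [90. 73.] [101.  86.]
top col 0.18 18 [89. 72.] [101.  86.]
top barrel 0.22 45 [-50.  -2.] [-12.  20.]
top barrel 0.26 6 [-42.  10.] [-27.  16.]
top barrel 0.3 153 [-55. -43.] [15. 32.]
top col 0.3 146 [58. 46.] [138.  97.]
top barrel 0.34 226 [-55. -24.] [-5. 24.]
top col 0.34 235 [76. 57.] [127.  97.]
top barrel 0.38 61 [-41. -13.] [-17.  11.]
top col 0.38 26 [90. 68.] [106.  85.]
scene col 0.02 183 [78. 58.] [117.  98.]
scene col 0.06 79 [91. 73.] [107.  87.]
scene col 0.1 87 [90. 71.] [107.  89.]
scene col 0.14 101 [92. 72.] [107.  88.]
scene col 0.18 107 [92. 72.] [107.  89.]
scene barrel 0.22 107 [-46.  -5.] [-8. 22.]
scene col 0.22 111 [91. 73.] [108.  88.]
scene barrel 0.26 165 [-44.  -4.] [-12.  18.]
scene col 0.26 130 [87. 69.] [115.  95.]
scene barrel 0.3 296 [-49. -45.] [15. 34.]
scene col 0.3 372 [59. 53.] [138.  99.]
scene barrel 0.34 376 [-55. -25.] [-4. 26.]
scene col 0.34 385 [75. 56.] [121.  98.]
scene barrel 0.38 66 [-42. -13.] [-16.  12.]
scene col 0.38 35 [90. 70.] [106.  87.]
```

Run:
```python
import numpy as np
T=np.array([.635,.2055]);h=np.radians(8.3)
g=T-0.005*np.array([np.cos(h),np.sin(h)])
p=np.array([.2204,.5034]); d=g-p
for yaw in (2.7289,np.pi+h):
    x=np.array([np.cos(yaw),np.sin(yaw)]);y=np.array([np.sin(yaw),-np.cos(yaw)])
    print(g,'tool x,y shift',d@x/.2,d@y/.2)
print('turn',(np.pi+h-2.7289)/(np.pi/2))
```

```text
[0.63005237 0.20477822] tool x,y shift -2.4751505475624955 -0.5462422511428655
[0.63005237 0.20477822] tool x,y shift -1.8112683993490244 -1.7731490674932466
turn 0.35495052540832944
```

```bash
python3 -m crank '[[0,0,0,0.118],[0,0,0,0.118],[0,0,0,0.118],[-0.2,-0.2,0,0],[-0.2,-0.2,0,0],[-0.2,-0.2,0,0],[-0.2,-0.2,0,0],[-0.2,-0.2,0,0],[-0.2,-0.2,0,0],[-0.2,-0.2,0,0]]' 0.26
python3 -m crank '[[-0.2,-0.19,0,0],[-0.2,-0.18,0,0],[0,0,0.1,0],[0,0,0.1,0],[0,0,0.1,0],[0,0,0.1,0],[0,0,0,0],[0,0,0,0],[0,0,0,0],[0,0,0,0]]'
python3 - <<'E'
from h import *
snap('scene','s1');snap('top','t1');crop('s1',290,200,430,385,4,'s1a');crop('t1',190,140,330,260,5,'t1a')
print(robot.get_obs()['ee_rot'],robot.get_obs()['joint_positions'])
E
```

```text
time: 1.35
tool_pos: [0.1568, 0.1206, 0.2148]
ee_rot: [-3.126, -0.0, 2.176]
wrist_force: [-32.2, -16.2, 11.3]
width: 0.0345
time: 2.6
tool_pos: [0.1881, 0.0306, 0.1453]
ee_rot: [-3.086, -0.012, 2.172]
wrist_force: [0.2, 0.3, -0.3]
width: 0.0349
[-3.08575716 -0.01239581  2.17229797] [-0.091402   -0.75600986  2.11252933 -0.02707432  1.83586258 -0.69967924]
```

View pics/s1a.png

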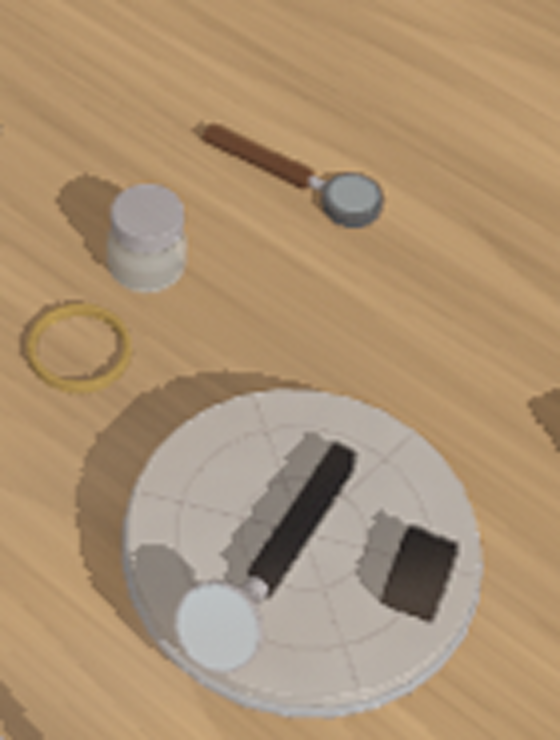

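View pics/t1a.png

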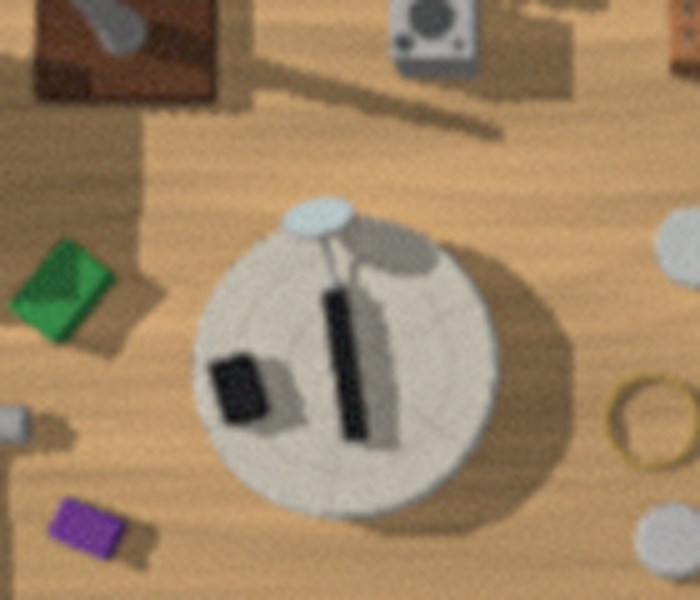

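```bash
python3 -m crank '[[-0.067,0.28,-0.03,0],[-0.067,0.28,-0.03,0],[-0.067,0.28,-0.03,0],[-0.067,0.28,-0.03,0],[-0.067,0.28,-0.03,0],[-0.067,0.28,-0.03,0],[0,0,0,-0.118],[0,0,0,-0.118],[0,0,0,-0.118],[0,0,0,-0.118]]'
python3 - <<'E'
from h import *
o=robot.get_obs();print(o['ee_rot'],o['joint_positions'],o['tool_pos'])
E
```

```text
time: 3.95
tool_pos: [0.5117, 0.1552, 0.1603]
ee_rot: [-3.109, -0.048, 2.919]
wrist_force: [0.0, 0.5, -0.8]
width: 0.0346
[-3.10860911 -0.04847753  2.91947726] [ 0.19521718  0.11431637  1.44774738 -0.01053993  1.63720238 -1.15465952] [0.51173875 0.15521171 0.16029137]
```

Run:
```python
from h import *
from scipy.spatial.transform import Rotation as R
r0=R.from_euler('xyz',[-3.08575716,-0.01239581,2.17229797]); print(r0.as_matrix()[:,2])
o=robot.get_obs();r=R.from_euler('xyz',o['ee_rot']);M=r.as_matrix();print(M)
# target: directly above grasp at height 0.13
g=np.array([.630,.2048,.13]);d=g-o['tool_pos'];
turn=(np.pi+.145-o['ee_rot'][2]);print('turn',-turn/(np.pi/2))
M2=(r*R.from_euler('z',-turn)).as_matrix();print(M2);print(M2.T@d/.2, M2.T@np.array([0,0,-1]))
```

```text
[-0.05301516 -0.02137585 -0.9983649 ]
[[-0.97428768  0.21861493 -0.05450713]
 [ 0.22003474  0.97525512 -0.02149812]
 [ 0.04845854 -0.03293882 -0.99828193]]
turn -0.23371291715158418
[[-0.98783383 -0.14564788 -0.05450713]
 [-0.14466992  0.9892464  -0.02149812]
 [ 0.05705214 -0.01335103 -0.99828193]]
[-0.62862292  0.16117479  0.11363598] [-0.05705214  0.01335103  0.99828193]
```

```bash
python3 -m crank '[[0,0,0,-0.117],[0,0,0,-0.117],[-0.16,0.04,0.028,0],[-0.16,0.04,0.028,0],[-0.16,0.04,0.028,0],[-0.15,0.04,0.028,0],[0,0,0,0],[0,0,0,0],[0,0,0,0],[0,0,0,0]]'
python3 - <<'E'
from h import *
from scipy.spatial.transform import Rotation as R
snap('scene','s2');crop('s2',290,150,430,385,3,'s2a')
o=robot.get_obs();r=R.from_euler('xyz',o['ee_rot']);M=r.as_matrix()
print(o['tool_pos'],o['ee_rot'],M[:,2]);print(M.T@(np.array([.630,.2048,.056])-o['tool_pos'])/.2)
E
```

```text
time: 5.2
tool_pos: [0.6301, 0.2036, 0.1318]
ee_rot: [-3.128, -0.055, -3.002]
wrist_force: [0.8, -0.5, -0.0]
width: 0.0348
[0.63022754 0.20366777 0.13167238] [-3.12805296 -0.05518879 -3.00210051] [-0.05273747 -0.02107663 -0.99838596]
[-0.02053171  0.01087901  0.37769189]
```

View pics/s2a.png

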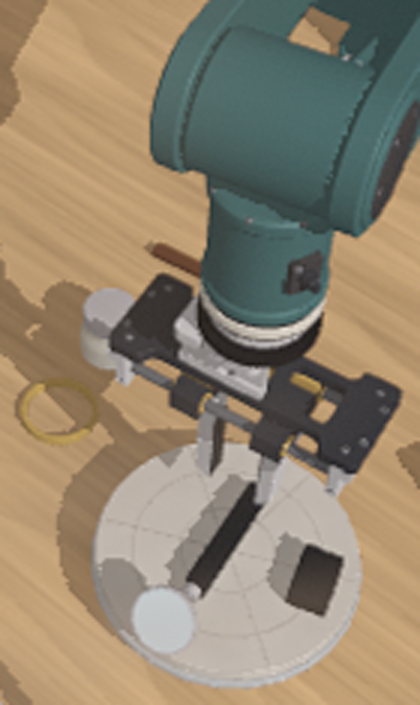

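```bash
python3 -m crank '[[-0.004,0.002,0.08,0],[-0.004,0.002,0.08,0],[-0.004,0.002,0.08,0],[-0.004,0.002,0.08,0],[-0.004,0.002,0.055,0],[0,0,0,0],[0,0,0,0],[0,0,0,0],[0,0,0,0],[0,0,0,0]]'
python3 - <<'E'
from h import *
snap('scene','s3');crop('s3',290,150,430,385,3,'s3a');snap('top','t3');crop('t3',190,140,330,260,5,'t3a')
E
```

```text
time: 6.5
tool_pos: [0.6302, 0.2048, 0.0557]
ee_rot: [-3.128, -0.056, -3.002]
wrist_force: [0.0, 0.1, -0.0]
width: 0.0347
```

View pics/s3a.png

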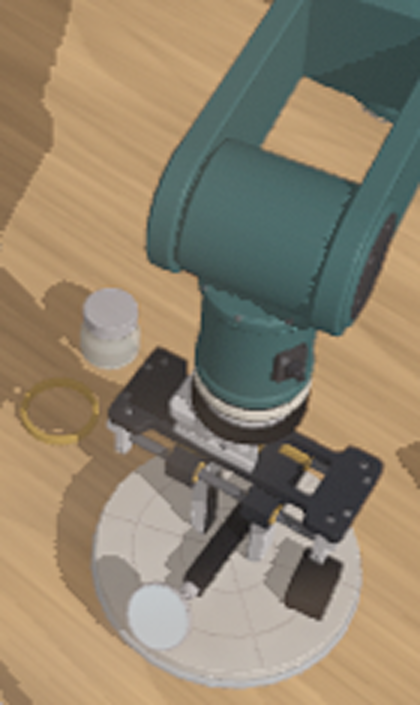

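```bash
python3 -m crank '[[0,0,0,0],[0,0,0,0],[0,0,0,0],[0,0,0,0],[0,0,0,0],[0,0,-0.03,0],[0,0,-0.08,0],[0,0,-0.14,0],[0,0,-0.14,0],[0,0,-0.14,0]]' 1
python3 - <<'E'
from h import *
from scipy.spatial.transform import Rotation as R
snap('scene','s4');crop('s4',290,150,430,385,3,'s4a')
o=robot.get_obs();r=R.from_euler('xyz',o['ee_rot']);M=r.as_matrix();print(o['tool_pos'],o['joint_positions'],M)
E
```

```text
time: 7.85
tool_pos: [0.6362, 0.2071, 0.164]
ee_rot: [-3.128, -0.054, -3.002]
wrist_force: [0.1, 0.4, 0.2]
width: 0.016
[0.63818835 0.20757758 0.16908846] [ 0.23429919  0.40789699  1.06907898 -0.00842124  1.71191801 -1.47743041] [[-0.98920316 -0.13977082 -0.04405934]
 [-0.13904761  0.99010172 -0.01908783]
 [ 0.04629115 -0.0127554  -0.99884655]]
```

View pics/s4a.png

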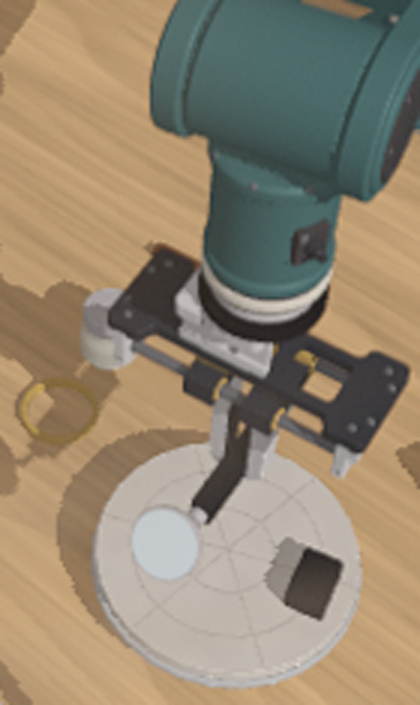

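Run:
```python
from h import *
c=robot.camera_params('top');z=np.load('pics/t0.npz');d=z['d'];T=np.array(c['world_from_camera'])
v,u=np.mgrid[:480,:640]
P=np.stack([(u-c['cx'])/c['fx']*d,(v-c['cy'])/c['fy']*d,d],-1)@T[:3,:3].T+T[:3,3]
P=P[d>0]
for y in np.arange(.0,.4,.04):
    print(round(y,2),[round(float(P[(abs(P[:,0]-x)<.02)&(abs(P[:,1]-y)<.02),2].max()),2) for x in np.arange(.70,.98,.04)])
from scipy.spatial.transform import Rotation as R
o=robot.get_obs();M=R.from_euler('xyz',o['ee_rot']).as_matrix()
print(o['tool_pos'],M.T@(np.array([.65,.188,.25])-o['tool_pos'])/.2)
```

```text
0.0 [0.03, 0.03, 0.01, 0.05, 0.09, 0.08, 0.01, 0.01]
0.04 [0.01, 0.01, 0.01, 0.01, 0.01, 0.01, 0.01, 0.01]
0.08 [0.01, 0.01, 0.01, 0.01, 0.01, 0.01, 0.01, 0.01]
0.12 [0.05, 0.01, 0.01, 0.06, 0.06, 0.07, 0.01, 0.01]
0.16 [0.05, 0.05, 0.01, 0.06, 0.06, 0.06, 0.01, 0.0]
0.2 [0.1, 0.09, 0.01, 0.01, 0.01, 0.06, 0.01, 0.01]
0.24 [0.1, 0.09, 0.01, 0.01, 0.01, 0.01, 0.01, 0.01]
0.28 [0.05, 0.04, 0.01, 0.01, 0.01, 0.01, 0.01, 0.01]
0.32 [0.01, 0.01, 0.01, 0.03, 0.03, 0.03, 0.01, 0.01]
0.36 [0.03, 0.01, 0.01, 0.03, 0.21, 0.03, 0.01, 0.01]
[0.63818835 0.20757758 0.16908846] [-0.02608207 -0.1103339  -0.40482467]
```

```bash
python3 -m crank '[[0,0,0,-0.04],[-0.013,-0.055,-0.2,0],[-0.013,-0.055,-0.2,0],[-0.2,0,0,0],[-0.2,0,0,0],[-0.2,0,0,0],[-0.2,0,0,0],[-0.2,0,0,0],[0,0,0,0],[0,0,0,0]]'
cat >> h.py <<'E'
from scipy.spatial.transform import Rotation as R
def st():
    o=robot.get_obs();M=R.from_euler('xyz',o['ee_rot']).as_matrix()
    x=-M[:,0]
    print('t',round(o['time'],2),'pos',o['tool_pos'].round(4),'j',o['joint_positions'].round(3),'w',round(o['width'],4))
    print('fwd',x.round(4),'heading',np.degrees(np.arctan2(x[1],x[0])).round(2),'pitch',np.degrees(np.arcsin(x[2])).round(2),'lat tilt',np.degrees(np.arcsin(M[2,1])).round(2))
    return o,M
E
python3 -c "
from h import *
st()"
```

```text
time: 9.15
tool_pos: [0.807, 0.218, 0.2131]
ee_rot: [-3.134, -0.019, -2.939]
wrist_force: [-0.3, 0.3, -0.4]
width: 0.0158
t 9.15 pos [0.807  0.218  0.2131] j [ 0.199  0.872  0.274 -0.009  2.015 -1.578] w 0.0158
fwd [ 0.9793  0.2015 -0.0191] heading 11.63 pitch -1.09 lat tilt -0.45
```

```bash
python3 -m crank '[[-0.3,0,-0.08,0],[-0.3,0,-0.08,0],[-0.3,0,-0.08,0],[-0.3,0,-0.08,0],[-0.3,0,-0.08,0],[0,0,0,0],[0,0,0,0],[0,0,0,0],[0,0,0,0],[0,0,0,0]]'
python3 -c "
from h import *
st()"
```

```text
time: 10.4
tool_pos: [0.8846, 0.2227, 0.208]
ee_rot: [3.139, 0.19, -2.938]
wrist_force: [-0.1, 0.0, -0.8]
width: 0.0157
t 10.4 pos [0.8846 0.2227 0.208 ] j [ 0.182  0.885  0.275  0.007  1.793 -1.59 ] w 0.0157
fwd [0.9618 0.1984 0.1884] heading 11.66 pitch 10.86 lat tilt 0.14
```

```bash
python3 -m crank '[[-0.3,0,-0.03,0],[-0.3,0,-0.03,0],[0,0,0,0],[0,0,0,0],[0,0,0,0],[0,0,0,0],[0,0,0,0],[0,0,0,0],[0,0,0,0],[0,0,0,0]]'
python3 -c "
from h import *
st()"
```

```text
time: 11.65
tool_pos: [0.9163, 0.2256, 0.2069]
ee_rot: [3.136, 0.273, -2.939]
wrist_force: [0.5, 0.2, -0.5]
width: 0.016
t 11.65 pos [0.9163 0.2256 0.2069] j [ 0.177  0.894  0.275  0.013  1.7   -1.594] w 0.016
fwd [0.9431 0.1941 0.2699] heading 11.63 pitch 15.66 lat tilt 0.32
```

```bash
python3 -c "
from h import *
o,M=st()
B=np.array([.45,.12,.2]);A=np.array([.4045,-.279,.2])
print(M.T@(B-o['tool_pos'])/.2, M.T@(A-B)/.2)"
```

```text
t 11.65 pos [0.9163 0.2256 0.2069] j [ 0.177  0.894  0.275  0.013  1.7   -1.594] w 0.016
fwd [0.9431 0.1941 0.2699] heading 11.63 pitch 15.66 lat tilt 0.32
[ 2.31086489 -0.04350954 -0.61222062] [ 0.60182672 -1.90714797 -0.17992352]
```

```bash
python3 -m crank '[[0.12,-0.002,-0.032,0],[0.26,-0.004,-0.07,0],[0.26,-0.005,-0.07,0],[0.26,-0.005,-0.07,0],[0.26,-0.005,-0.07,0],[0.26,-0.005,-0.07,0],[0.26,-0.005,-0.07,0],[0.26,-0.005,-0.07,0],[0.25,-0.005,-0.065,0],[0.12,-0.002,-0.03,0]]'
python3 - <<'E'
from h import *
o,M=st();A=np.array([.4045,-.279,.2]);print(M.T@(A-o['tool_pos'])/.2)
snap('scene','s5');snap('top','t5')
E
```

```text
time: 12.9
tool_pos: [0.4478, 0.1197, 0.2015]
ee_rot: [3.136, 0.275, -2.939]
wrist_force: [-1.1, 0.1, -0.2]
width: 0.0158
t 12.9 pos [0.4478 0.1197 0.2015] j [ 0.117 -0.321  1.786  0.029  1.403 -1.658] w 0.0158
fwd [0.9427 0.1941 0.2716] heading 11.63 pitch 15.76 lat tilt 0.31
[ 0.59291817 -1.90812566 -0.17012894]
```

View pics/s5.png

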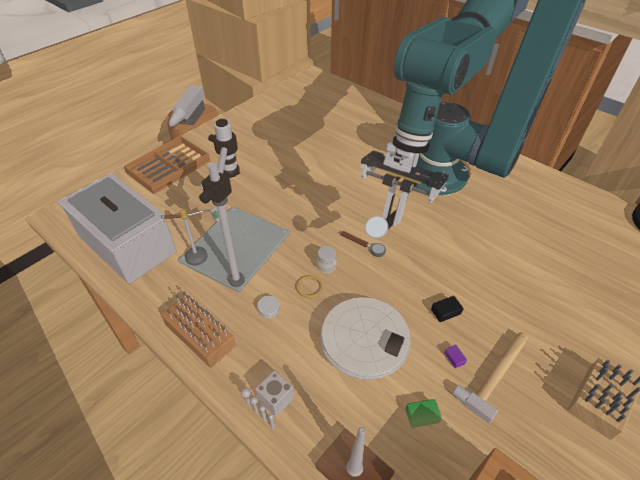

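```bash
python3 -c "
from h import *
o,M=st()
A=np.array([.455,-.2685,.2])
print(M.T@(A-o['tool_pos'])/.2, M.T@[0,0,-.1344]/.2)"
```

```text
t 13.0 pos [0.4483 0.1198 0.2019] j [ 0.117 -0.32   1.785  0.029  1.403 -1.658] w 0.0157
fwd [0.9425 0.194  0.2722] heading 11.63 pitch 15.79 lat tilt 0.31
[ 0.34765391 -1.90809493 -0.09937372] [ 0.18291509 -0.00366789  0.64661628]
```

```bash
python3 -m crank '[[0.021,-0.12,-0.006,0],[0.046,-0.25,-0.013,0],[0.046,-0.25,-0.013,0],[0.046,-0.25,-0.013,0],[0.046,-0.25,-0.013,0],[0.046,-0.25,-0.013,0],[0.046,-0.25,-0.013,0],[0.035,-0.19,-0.01,0],[0.018,-0.098,-0.006,0],[0,0,0,0]]'
python3 - <<'E'
from h import *
o,M=st()
snap('scene','s6');snap('top','t6');crop('s6',150,80,350,300,3,'s6a')
E
```

```text
time: 14.25
tool_pos: [0.4568, -0.2688, 0.1989]
ee_rot: [3.135, 0.273, -2.941]
wrist_force: [0.1, 0.7, -1.1]
width: 0.016
t 14.25 pos [ 0.4568 -0.2688  0.1989] j [-0.79  -0.092  1.603  0.232  1.486 -2.565] w 0.016
fwd [0.9437 0.1922 0.2694] heading 11.51 pitch 15.63 lat tilt 0.38
```

View pics/s6.png

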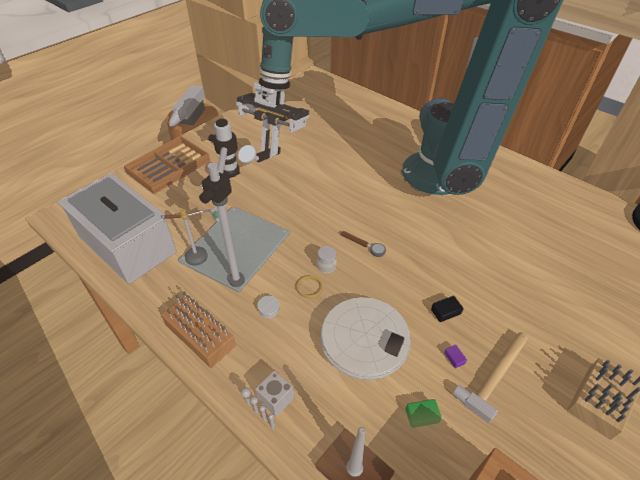

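View pics/t6.png

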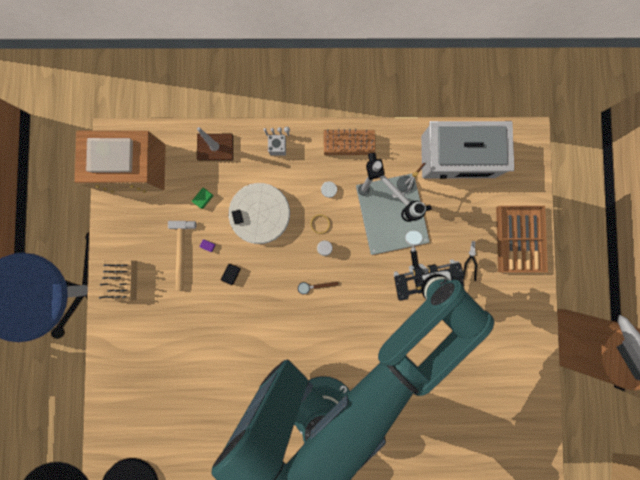

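Run:
```python
from h import *
crop('s6',215,110,315,180,8,'s6a');crop('t6',370,190,470,290,6,'t6a')
```

```text
(no output)
```

View pics/s6a.png

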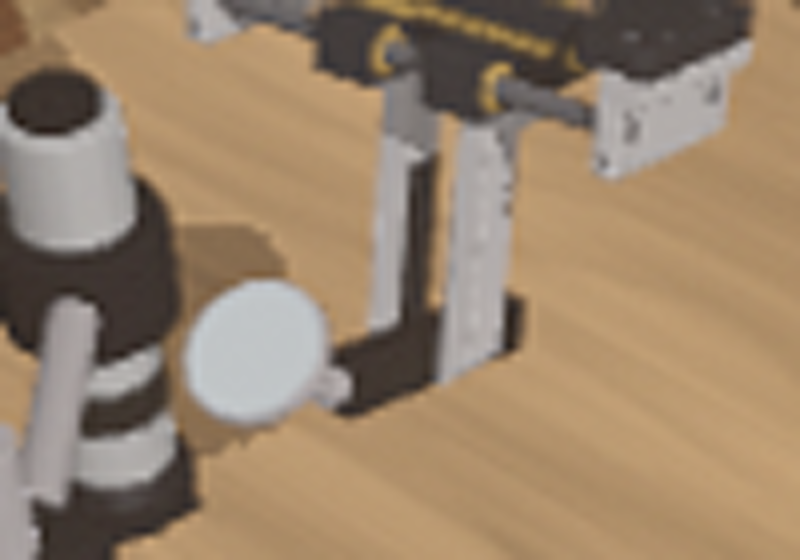

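View pics/t6a.png

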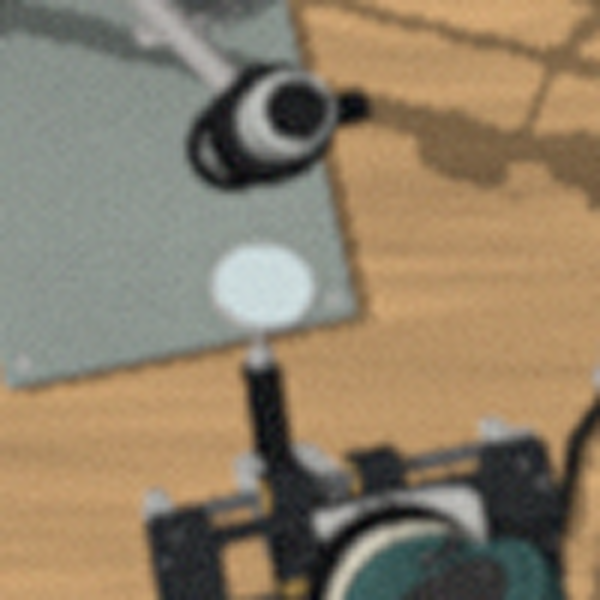

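```bash
cat >> h.py <<'E'
def ray(n,u,v):
    c=robot.camera_params(n);T=np.array(c['world_from_camera'])
    r=T[:3,:3]@np.array([(u-c['cx'])/c['fx'],(v-c['cy'])/c['fy'],1]);return T[:3,3],r/np.linalg.norm(r)
def tri(p,q):
    o1,d1=ray('scene',*p);o2,d2=ray('top',*q)
    A=np.stack([d1,-d2],1);s=np.linalg.lstsq(A,o2-o1,rcond=None)[0];a=o1+s[0]*d1;b=o2+s[1]*d2
    print('tri gap mm',((a-b)*1e3).round(1));return (a+b)/2
def plane(n,f,u,v,r):
    c=robot.camera_params(n);d=np.load(f'pics/{f}.npz')['d'];T=np.array(c['world_from_camera'])
    V,U=np.mgrid[:480,:640];m=((U-u)**2+(V-v)**2<r*r)&(d>0)
    P=np.stack([(U-c['cx'])/c['fx']*d,(V-c['cy'])/c['fy']*d,d],-1)[m]@T[:3,:3].T+T[:3,3]
    ctr=P.mean(0);_,s,vt=np.linalg.svd(P-ctr);k=vt[2]*np.sign(vt[2][2]);print(n,'plane ctr',ctr.round(4),'n',k.round(3),'elev',np.degrees(np.arcsin(k[2])).round(1),'az',np.degrees(np.arctan2(k[1],k[0])).round(1),'rms',s[2]/np.sqrt(len(P)),len(P))
E
python3 - <<'E'
from h import *
p=(215+(257.5)/8-.5,110+351.5/8-.5);q=(370+263.5/6-.5,190+285.5/6-.5)
print(tri(p,q)); plane('scene','s6',*p,6.5);plane('top','t6',*q,5.5)
o,M=st()
a=np.radians(18.9);h=np.radians(11.6);f=np.array([np.cos(a)*np.cos(h),np.cos(a)*np.sin(h),np.sin(a)]);u=np.array([-np.sin(a)*np.cos(h),-np.sin(a)*np.sin(h),np.cos(a)])
print('pred',o['tool_pos']+f*.0998+u*.0233)
E
```

```text
tri gap mm [ 0.3 -0.3  0.1]
[ 0.54220149 -0.24998445  0.25414089]
scene plane ctr [ 0.5417 -0.2504  0.254 ] n [0.497 0.074 0.864] elev 59.8 az 8.5 rms 0.001756497259609634 131
top plane ctr [ 0.5421 -0.2494  0.2546] n [0.513 0.076 0.855] elev 58.8 az 8.5 rms 0.0018419746128101862 95
t 14.35 pos [ 0.4568 -0.2671  0.1992] j [-0.787 -0.094  1.605  0.232  1.487 -2.565] w 0.0155
fwd [0.943  0.1946 0.2698] heading 11.66 pitch 15.65 lat tilt 0.36
pred [ 0.54184913 -0.24961289  0.25361765]
```

```bash
python3 -c "
from h import *
o,M=st()
h=np.radians(11.6);e=np.array([np.cos(h),np.sin(h),0])
print(M.T@(.008*e)/.2, M.T@(np.array([0,0,-.05]))/.2)"
```

```text
t 14.35 pos [ 0.4568 -0.2671  0.1992] j [-0.787 -0.094  1.605  0.232  1.487 -2.565] w 0.0155
fwd [0.943  0.1946 0.2698] heading 11.66 pitch 15.65 lat tilt 0.36
[-0.03851646 -0.00011192  0.01079212] [ 0.06745394 -0.00157767  0.24072282]
```

```bash
python3 -m crank '[[-0.019,0,0.005,0],[-0.019,0,0.005,0],[0.017,0,0.06,0],[0.017,0,0.06,0],[0.017,0,0.06,0],[0.017,0,0.06,0],[0,0,0,0],[0,0,0,0],[0,0,0,0],[0,0,0,0]]'
python3 -c "
from h import *
o,M=st()
h=np.radians(11.6);e=np.array([np.cos(h),np.sin(h),0])
a=np.radians(18.9);f=np.array([np.cos(a)*np.cos(h),np.cos(a)*np.sin(h),np.sin(a)]);u=np.array([-np.sin(a)*np.cos(h),-np.sin(a)*np.sin(h),np.cos(a)])
g=o['tool_pos']+f*.0998+u*.0233;print(g)
d=np.array([.6071,-.2375,.12])-g;print(d)
print(M.T@[0,0,d[2]]/.2, M.T@[d[0],d[1],0]/.2)"
```

```text
time: 15.6
tool_pos: [0.4655, -0.2649, 0.1506]
ee_rot: [3.137, 0.272, -2.942]
wrist_force: [0.0, -0.7, -0.7]
width: 0.0161
t 15.6 pos [ 0.4655 -0.2649  0.1506] j [-0.769 -0.061  1.671  0.229  1.384 -2.566] w 0.0161
fwd [0.9442 0.1911 0.2682] heading 11.44 pitch 15.56 lat tilt 0.24
[ 0.55064757 -0.24748036  0.20496565]
[ 0.05645243  0.00998036 -0.08496565]
[ 0.11395267 -0.00174558  0.40925638] [-0.2760512  -0.00739763  0.07683169]
```

```bash
python3 -m crank '[[-0.015,-0.001,0.04,0],[-0.027,-0.0015,0.08,0],[-0.027,-0.0015,0.08,0],[-0.027,-0.0015,0.08,0],[0,0,0,0],[0,0,0,0],[0,0,0,0],[0,0,0,0],[0,0,0,0],[0,0,0,0]]'
python3 - <<'E'
from h import *
o,M=st()
snap('scene','s7');snap('top','t7');crop('s7',170,110,300,240,5,'s7a')
E
```

```text
time: 16.85
tool_pos: [0.4983, -0.259, 0.1014]
ee_rot: [3.137, 0.271, -2.942]
wrist_force: [-0.2, 0.2, 0.5]
width: 0.0161
t 16.85 pos [ 0.4983 -0.259   0.1014] j [-0.713  0.024  1.688  0.227  1.272 -2.534] w 0.0161
fwd [0.9444 0.1909 0.2678] heading 11.43 pitch 15.54 lat tilt 0.27
```

View pics/s7a.png

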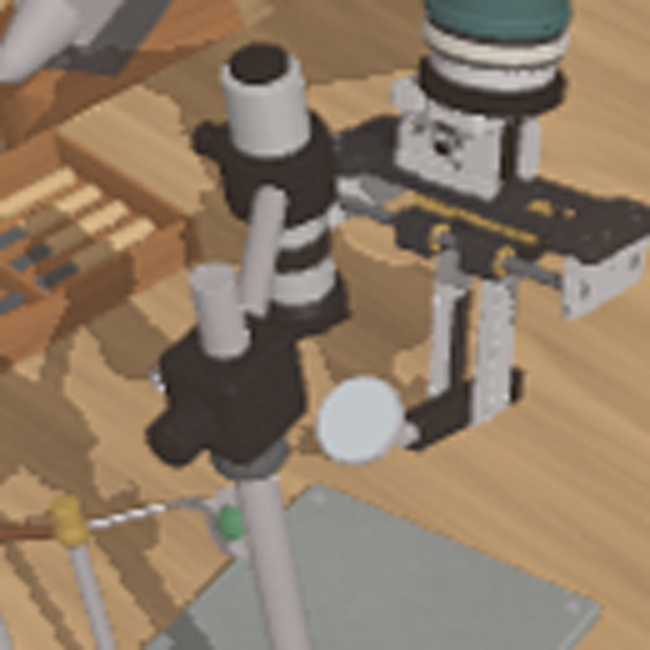

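```bash
python3 -c "
from h import *
o,M=st()
print(M.T@(np.array([.522,-.255,.0656])-o['tool_pos'])/.2)"
```

```text
t 16.95 pos [ 0.4983 -0.2589  0.1012] j [-0.713  0.024  1.688  0.227  1.273 -2.534] w 0.0158
fwd [0.9444 0.1909 0.2677] heading 11.43 pitch 15.52 lat tilt 0.29
[-0.06806102 -0.00557726  0.20352856]
```

```bash
python3 -m crank '[[-0.012,-0.001,0.034,0],[-0.012,-0.001,0.034,0],[-0.012,-0.001,0.034,0],[-0.012,-0.001,0.034,0],[-0.012,-0.001,0.034,0],[-0.008,0,0.034,0],[0,0,0,0],[0,0,0,0],[0,0,0,0],[0,0,0,0]]'
python3 - <<'E'
from h import *
o,M=st();print(o['qvel'].round(4))
snap('scene','s8');snap('top','t8');crop('s8',170,110,300,240,5,'s8a');crop('t8',370,170,470,270,6,'t8a')
E
```

```text
time: 18.2
tool_pos: [0.5221, -0.255, 0.0658]
ee_rot: [3.137, 0.271, -2.942]
wrist_force: [0.7, 0.3, -0.5]
width: 0.0159
t 18.2 pos [ 0.5221 -0.255   0.0658] j [-0.677  0.093  1.69   0.227  1.195 -2.514] w 0.0159
fwd [0.9443 0.1909 0.268 ] heading 11.43 pitch 15.54 lat tilt 0.26
[ 0.0015  0.0003  0.0015 -0.0006  0.0001  0.001 ]
```

View pics/s8a.png

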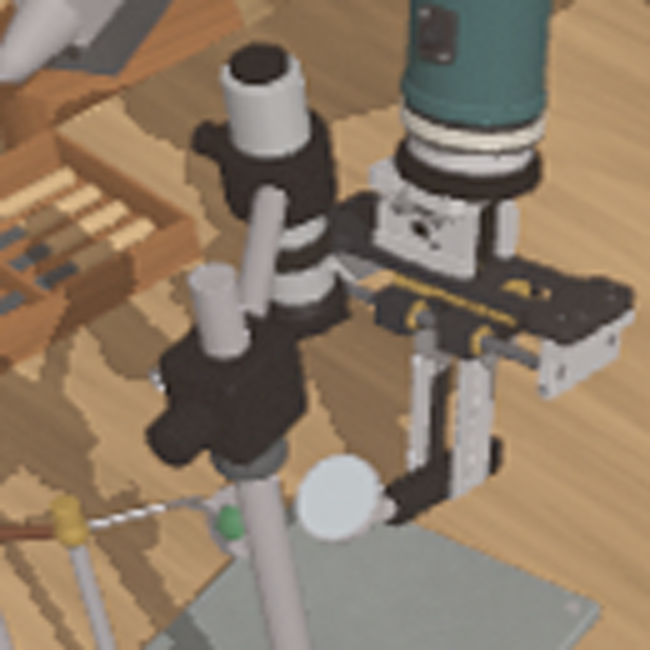

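View pics/t8a.png

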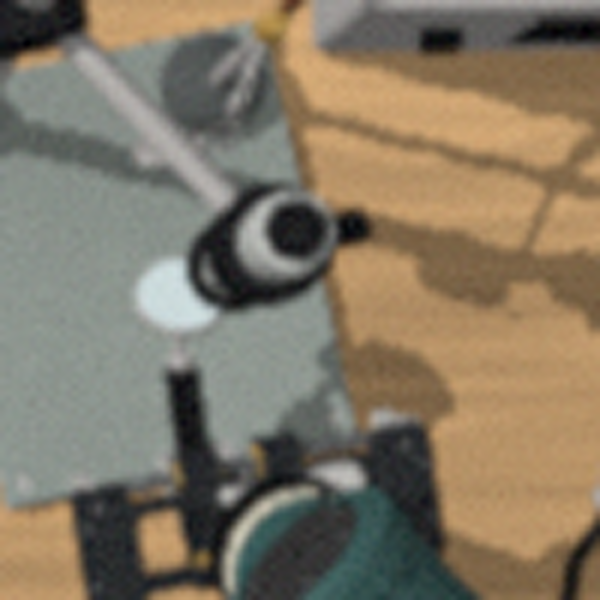

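Run:
```python
from h import *
p=(170+(339.5)/5-.5,110+498.5/5-.5);q=(370+180.5/6-.5,170+294.5/6-.5)
g=tri(p,q);print(g); plane('scene','s8',*p,6.5);plane('top','t8',q[0]-2.5,q[1],4)
h=np.radians(11.6);Rz=R.from_euler('z',h).as_matrix();c=np.array([.6365,-.2315,0])
F=c+Rz@[-.03,0,.12];A=c+Rz@[.012,0,.192]
print('err focus',(g-F)*1e3)
for el,az in((59,11.4),(59.5,8.5)):
    e,a=np.radians([el,az]);n=np.array([np.cos(e)*np.cos(a),np.cos(e)*np.sin(a),np.sin(e)])
    y=np.array([-np.sin(a),np.cos(a),0]);x=np.cross(y,n);print('aim in glass mm',[(A-g)@k*1e3 for k in(x,y,n)])
print(robot.get_obs()['wrist_force'])
```

```text
tri gap mm [-0.4  0.4 -0.1]
[ 0.60724477 -0.23632175  0.1208339 ]
scene plane ctr [ 0.6065 -0.2368  0.1204] n [0.519 0.032 0.854] elev 58.7 az 3.5 rms 0.001842055057030144 132
top plane ctr [ 0.6074 -0.2295  0.1201] n [0.514 0.088 0.853] elev 58.6 az 9.7 rms 0.0022605827987975313 50
err focus [0.13202457 1.21058595 0.83389787]
aim in glass mm [np.float64(-0.9684834477044427), np.float64(-1.013999530619152), np.float64(82.44282793018748)]
aim in glass mm [np.float64(-0.2507410059388642), np.float64(1.093535906684586), np.float64(82.44711844892946)]
[-0.32539522  0.10507231 -0.95760245]
```

```bash
python3 -m crank '[[0,0,0,0],[0,0,0,0],[0,0,0,0],[0,0,0,0],[0,0,0,0],[0,0,0,0],[0,0,0,0],[0,0,0,0],[0,0,0,0],[0,0,0,0]]'
python3 -c "
from h import *
o,M=st();print(o['qvel'].round(4));print(robot.close_job())"
```

```text
time: 19.55
tool_pos: [0.522, -0.2549, 0.0655]
ee_rot: [3.136, 0.271, -2.942]
wrist_force: [0.1, 0.1, -0.8]
width: 0.0159
t 19.55 pos [ 0.522  -0.2549  0.0655] j [-0.677  0.094  1.69   0.227  1.195 -2.514] w 0.0159
fwd [0.9444 0.191  0.2676] heading 11.43 pitch 15.52 lat tilt 0.28
[-0.0018 -0.0009  0.0017 -0.0007  0.0005 -0.0014]
the job is handed in; nothing more can be done
None
```

I gripped the mirror by its handle, lifted it off the turntable and brought it in from the station's front. I handed it in at 19.6 s, still gripped in mid-air at the focus; no verdict was reported.

**Tilt:** the moves only turn the tool about its own z axis, so I got the 20° head-up tilt by pushing outward against the arm's reach limit. The tilt stayed for the rest of the run.

**Last checks:**
- **Glass position:** the centre measured about 1.5 mm from the focus, by triangulating both cameras.
- **Glass angle:** elevation came out at about 58.6–58.7° against the wanted 60°.
- **Aim point:** with the glass normal taken from the tool pose (elevation 59°), it falls about 1 mm off the normal line in both x and y.
- **Arm:** it was still, with the fingers stopped at 15.9 mm on the handle and wrist force under 1 N.
- **Other things:** the charcoal was still on the turntable in the last full view, at about 14 s. Neither that view nor the later crops of the station showed anything else moved.

**What disagreed or went wrong:**
- **Sideways direction of the glass:** the depth plane fits gave 3.5° and 9.7°, with noise of about 2 mm. The tool heading was 11.4° and the wanted value 11.6°. Taking the worst, 3.5°, the sideways offset would be about 5 mm, still within the 12 mm limit.
- **First turn:** I turned the wrong way and the arm ran into its inner reach limit before I corrected it.
- **Last joint:** it came very close to its range limit while I brought the mirror in (-2.566 of -2.57).

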